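Clear the base plate and build up a stepped foot from two steel discs

TASK

Make the base plate ready for tacking a stepped foot: set the scraper block down on the plate and scrape the three loose chips off it onto the table (keep your fingers off the chips), then put the scraper aside on the table. On the clean plate stack the two steel discs flat and accurately centred: the large one in the middle of the plate, and on it the small one that stands on edge in the rack. Leave the hammer, the tin and the bracket where they are.

Things in the scene. Friction and masses are not known exactly. Their poses are not given: they have to be found in the camera images.
- base_plate: square dark-grey steel plate 150 x 150 mm, 12 mm thick, fixed on the table. Origin at the centre of its underside, so its top is at z = 12 mm; x and y along its sides. (The table itself is dark steel with flush black 28 mm holes, looks only: it is flat.)
- large_disc: bare steel disc 66 mm across, 12 mm thick, no hole; lies flat on the table. Origin at its centre, z along its axis (either face may end up on top)
- small_disc: bare steel disc 54 mm across, 12 mm thick, no hole; stands on edge in the rack. Origin at its centre, z along its axis (either face may end up on top)
- rack: low grey rack fixed on the table, 76 mm long (x), 34 mm wide (y), 23 mm high, with one slot 14 mm wide along its x, slot floor 5 mm above the table; the small disc stands in it with its axis along the rack's y and its top 59 mm above the table. Origin at the centre of its underside
- scraper: scraper block standing on the table: steel foot 28 mm (x) by 110 mm (y), 18 mm high, with a wooden grip 22 mm (x) by 90 mm (y) on it up to 65 mm; 0.35 kg. Origin at the centre of its underside; it scrapes moving along its own x
- chip0: dark steel chip, about 14 x 11 x 9 mm, lying loose on the base plate. Origin at its centre
- chip1: dark steel chip, about 12 x 12 x 10 mm, lying loose on the base plate. Origin at its centre
- chip2: dark steel chip, about 17 x 10 x 8 mm, lying loose on the base plate. Origin at its centre
- hammer: hammer lying on the table, 260 mm long along its x, 26 mm high, head 90 mm wide at its +x end; leave alone. Origin on its underside, half way along
- tin: open box of brass pieces, 90 x 120 mm, 45 mm high; leave alone. Origin at the centre of its underside
- bracket: grey angle bracket, 100 x 50 mm, 56 mm high; leave alone. Origin at the centre of its underside
Not all that is in view belongs to the job. Leave any brown or yellow look-alike of the small_disc alone. Several things look just like the scraper: the one meant starts farthest to the robot's right.

How it is judged:
On the way, in this order (a step that is already met when the one before it is completed fails the run):
1. the scraper block is set down on the base plate with at least 1 N, before any disc lies there (contact force between scraper and base_plate above 1 N and horizontal distance between each of large_disc, small_disc and base_plate above 0.09 m), for 0.1 s.
2. all three chips are off the base plate (centres beyond its edges), still no disc on it ((x of chip0 in the frame of base_plate above 0.078 m or x of chip0 in the frame of base_plate below -0.078 m or y of chip0 in the frame of base_plate above 0.078 m or y of chip0 in the frame of base_plate below -0.078 m) and (x of chip1 in the frame of base_plate above 0.078 m or x of chip1 in the frame of base_plate below -0.078 m or y of chip1 in the frame of base_plate above 0.078 m or y of chip1 in the frame of base_plate below -0.078 m) and (x of chip2 in the frame of base_plate above 0.078 m or x of chip2 in the frame of base_plate below -0.078 m or y of chip2 in the frame of base_plate above 0.078 m or y of chip2 in the frame of base_plate below -0.078 m) and horizontal distance between each of large_disc, small_disc and base_plate above 0.09 m), for 0.2 s.
At the end, for the whole second after the job is handed in: Large disc flat on the plate within 6 mm of its centre, small disc flat on the large one within 4 mm of its centre, at rest; chip centres 3 mm or more outside the plate, scraper off the plate too (over 85 mm from its centre along a plate side, not resting on it) (horizontal distance between large_disc and base_plate below 0.006 m and horizontal distance between small_disc and large_disc below 0.004 m and height (world z) of large_disc between 0.015 and 0.021 m and angle between the z axis of each of large_disc, small_disc and the z axis of base_plate, either way round below 0.06 rad and linear speed of each of large_disc, small_disc below 0.01 m/s and height (world z) of small_disc between 0.027 and 0.033 m and (x of chip0 in the frame of base_plate above 0.078 m or x of chip0 in the frame of base_plate below -0.078 m or y of chip0 in the frame of base_plate above 0.078 m or y of chip0 in the frame of base_plate below -0.078 m) and (x of chip1 in the frame of base_plate above 0.078 m or x of chip1 in the frame of base_plate below -0.078 m or y of chip1 in the frame of base_plate above 0.078 m or y of chip1 in the frame of base_plate below -0.078 m) and (x of chip2 in the frame of base_plate above 0.078 m or x of chip2 in the frame of base_plate below -0.078 m or y of chip2 in the frame of base_plate above 0.078 m or y of chip2 in the frame of base_plate below -0.078 m) and (x of scraper in the frame of base_plate above 0.085 m or x of scraper in the frame of base_plate below -0.085 m or y of scraper in the frame of base_plate above 0.085 m or y of scraper in the frame of base_plate below -0.085 m) and contact force between scraper and base_plate below 0.5 N and linear speed of scraper below 0.02 m/s); the robot touches nothing.
It fails at once if the fingers push a chip (over 2 N) (contact force between the fingers and chip0 above 2 N or contact force between the fingers and chip1 above 2 N or contact force between the fingers and chip2 above 2 N).
It fails at once if the hammer, the tin or the bracket is moved by more than 20 mm (distance of any of hammer, tin, bracket from where it was at the start of the episode above 0.02 m).
It also fails if it takes over 72 s, if anything falls off the work surface, if the arm or the gripper's body presses on something with over 40 N, if the wrist force passes 120 N, or if a joint passes its speed limit or range.

ROBOT

A 7-joint arm with a two-finger parallel gripper is mounted at the origin on the work surface. World frame = base frame: x ahead of the robot, y to its left, z up, the work surface at z = 0. Lengths are in m, angles in rad, forces in N, time in s.
With the tool pointing down it reaches from about 0.4 to 0.85 m from the base axis. Payload 10.4 kg.
Tool frame: the origin (TCP) lies at the very end of the fingers, on their centre line; the grasp point (between the pads) lies 19 mm behind it; z points along the fingers, y is the direction in which the jaws open and shut (so a half turn about z gives the same grasp; the last joint's range is limited). The gripper opens to 87 mm and grips with 3 to 60 N. Pads are 19 mm wide; open, the fingers measure 117 mm over their backs; the gripper's body (75 mm by 190 mm) begins 51 mm behind the grasp point.
Start: joints at [-1.283, 0.332, -0.065, 1.46, 0.022, 1.35, -0.088], TCP at [0.191, 0.595, 0.223] pointing down, gripper open.
Joint ranges: [-2.6, 2.6], [-0.5, 2.12], [-1.47, 1.34], [0.16, 2.42], [-1.27, 4.41], [0.06, 2.06], [-2.6, 2.6]. Speed limits (rad/s): [2.22, 2.22, 2.79, 2.79, 3.14, 3.14, 3.14].

INTERFACE

Orientations are given as [roll, pitch, yaw] about the fixed x, y, z axes, in that order (R = Rz(yaw) Ry(pitch) Rx(roll)).
In Python, from bench import r, eoat, ik, grab_frame, camera_info, close_job gives the robot as it stands. The module is installed in compiled form; this text tells all that it offers. Calls block until the motion is done:
- r.move_to(position, orientation): joint-space move of the TCP to a pose.
- r.move_l(position, feed=0.15, rot=None): straight line of the TCP; rot=None keeps the orientation; feed is the mean speed in m/s.
- r.move_joints(angles): joint-space move.
- eoat.gripper_open() and eoat.grab(f_grip=None): open the fingers fully, or close them until they stop; f_grip is the grip in N (None keeps the last).
- r.dwell(seconds).
- ik(position, orientation): joint angles nearest the present ones, or None.
- grab_frame(name): name is "scene" or "top" or "wrist"; returns the picture (420x560x3 uint8, red, green, blue); there is no depth.
- camera_info(name): a dict with "vertical_fov" (degrees; the focal length in pixels is half the picture's height over the tangent of half this angle, whatever the lens; pixels are square), "cx", "cy" (the principal point, pixels), "k1" (the pictures are not rectified: a ray, as slopes to the right and down, at radius r is drawn at 1 + k1 r^2 times it, then the intrinsics apply), "world_to_cam" (4x4, takes a point from world to camera coordinates). Camera axes: x right, y up, looking along -z (the intrinsics and any distortion apply to the point x, -y, -z); pixel columns grow to the right and rows downward; lengths in m; the calibration is good to about 2 mm. A picture is of the moment at which its call begins: read the wrist's pose just before it. camera_info takes no time and is no camera call; for the wrist camera it gives the pose at the moment of the call.
A pose or a line that the arm cannot do raises r.PlanningError and nothing moves.
- close_job(): hands the job in, once; it reports no verdict.
Readings, each from a call of its own:
- r.get_time(): time.
- r.get_joints(): joint angles.
- r.get_joint_vel(): joint speeds.
- r.get_joint_efforts(): joint torques, N m.
- r.get_tool_pos(): TCP position.
- r.get_ee_rot(): TCP orientation.
- r.get_ft_force(): force on the tool from outside, world axes, zero at the start.
- r.get_wrist_torque(): the same for the moment, N m.
- r.get_grip_width(): finger opening in m.
Only numpy, scipy, OpenCV 4.12 (cv2) and the standard library are available. Lean on these libraries where they do the work, as an engineer would, in place of code of your own. Each camera call takes 0.05 s, during which the arm holds its last target. There are 200 camera calls.

## Working session

There is one attempt and no reset: what is moved stays moved. The work goes in short steps, each a Python script; the robot and the scene stay as the last script left them, time stands still between calls to the robot, and variables do not carry over. Pictures are saved under pics/ and viewed, about 8 in all and at most 12, crops included, and the job is handed in when it is done.

```bash
mkdir -p pics; cat > h.py <<'E'
import numpy as np, cv2
from bench import r, eoat, ik, grab_frame, camera_info, close_job
def K(ci):
    f=210/np.tan(np.radians(ci["vertical_fov"])/2); return f,ci["cx"],ci["cy"],ci["k1"]
def proj(P,ci):
    f,cx,cy,k=K(ci); P=np.atleast_2d(P); c=(np.c_[P,np.ones(len(P))]@np.array(ci["world_to_cam"]).T)[:,:3]
    s=np.c_[c[:,0],-c[:,1]]/-c[:,2:3]; s=s*(1+k*(s**2).sum(1,keepdims=True)); return s*f+[cx,cy]
def ray(uv,ci,z):
    """pixels -> world points on plane z"""
    f,cx,cy,k=K(ci); d=(np.atleast_2d(uv).astype(float)-[cx,cy])/f; s=d.copy()
    for _ in range(30): s=d/(1+k*(s**2).sum(1,keepdims=True))
    T=np.array(ci["world_to_cam"]); R=T[:3,:3]; o=-R.T@T[:3,3]
    D=np.c_[s[:,0],-s[:,1],-np.ones(len(s))]@R
    return o+D*((z-o[2])/D[:,2])[:,None]
def save(n,img): cv2.imwrite("pics/"+n+".png",img[:,:,::-1])
E
python3 - <<'E'
from h import *
for n in ("scene","top"):
    g=grab_frame(n); np.save(n+"0",g); save(n+"0",cv2.resize(g,(800,600)))
    ci=camera_info(n); T=np.array(ci["world_to_cam"]); print(n,K(ci),-T[:3,:3].T@T[:3,3],T[:3,:3].round(2).tolist())
print(r.get_time(),r.get_tool_pos(),r.get_ee_rot())
E
```

```text
scene (np.float64(442.41025118353986), 282.13999974248554, 215.7676097653335, -0.026042345196284507) [1.05120094 0.87461233 0.74658734] [[-0.87, 0.48, 0.0], [-0.27, -0.48, 0.83], [0.41, 0.73, 0.55]]
top (np.float64(453.0263486847424), 275.39385509415047, 211.20620383309642, -0.11195423987260758) [ 0.39519332 -0.03039204  1.11825477] [[-0.0, -1.0, -0.0], [0.99, -0.0, 0.16], [-0.16, -0.0, 0.99]]
0.1 [0.19102171 0.59473377 0.22183226] [-3.14034015e+00  5.32887099e-05  2.83086519e+00]
```

View pics/top0.png

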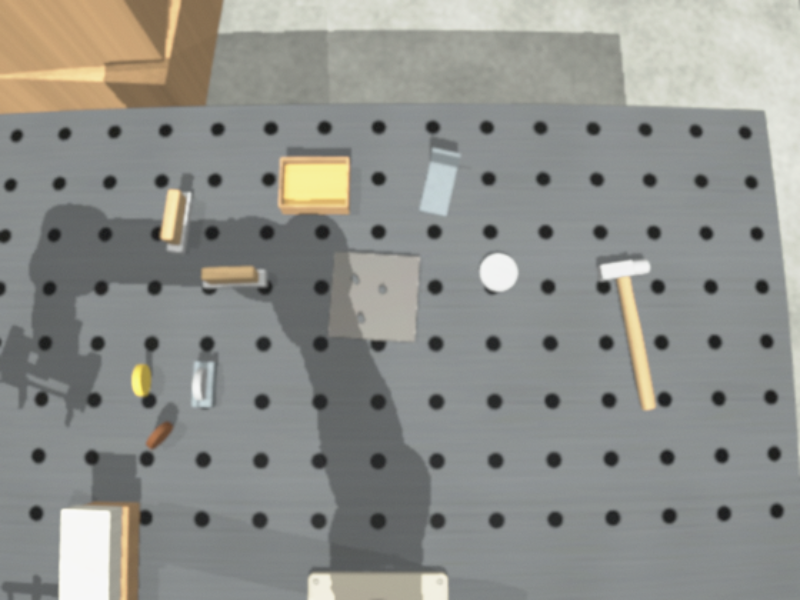

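View pics/scene0.png

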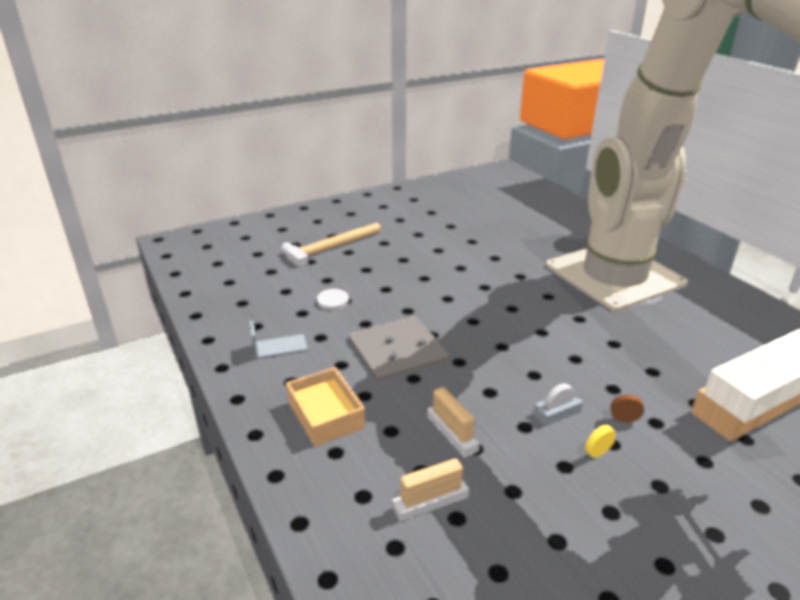

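Top view (800x600): two scraper look-alikes, at (233,276) and (175,218). Up is +x and left is +y, so the one farthest to the robot's right is (233,276). The plate is at (375,297), the large disc at (498,272), and the rack with the grey small disc at (203,384). The yellow disc (141,380) and the brown one (160,433) are decoys. Next I measure and confirm in a crop.

```bash
python3 - <<'E'
from h import *
g=np.load("top0.npy"); ci=camera_info("top"); s=.7
c=g[100:300,80:370]; save("crop1",cv2.resize(c,None,fx=2.75,fy=2.75,interpolation=cv2.INTER_CUBIC))
hsv=cv2.cvtColor(g,cv2.COLOR_RGB2HSV)
def rect(m,box,z,name):
    x0,y0,x1,y1=[int(v*s) for v in box]; q=np.zeros_like(m); q[y0:y1,x0:x1]=m[y0:y1,x0:x1]
    cs,_=cv2.findContours(q,cv2.RETR_EXTERNAL,cv2.CHAIN_APPROX_NONE)
    if not cs: print(name,"none");return
    k=max(cs,key=cv2.contourArea); W=ray(k[:,0],ci,z)
    rc=cv2.minAreaRect((W[:,:2]*1000).astype(np.float32)); print(name,rc)
wood=((hsv[...,0]<25)&(hsv[...,1]>70)).astype(np.uint8)
rect(wood,(195,250,275,300),.065,"scraperA"); rect(wood,(150,180,198,250),.065,"scraperB")
bright=(g.min(2)>185).astype(np.uint8)
rect(bright,(465,240,535,310),.012,"large")
warm=((g[...,0].astype(int)-g[...,2]>0)).astype(np.uint8)
rect(warm,(315,240,440,350),.012,"plate")
blue=((g.min(2)>110)).astype(np.uint8)
rect(blue,(180,350,225,415),.023,"rack")
for n,p in dict(tin=(315,185),brk=(440,180),hamhead=(625,268),rackc=(203,384),chipA=(354,278),chipB=(382,289),chipC=(360,317)).items():
    print(n,ray(np.array(p)*.7,ci,.015).round(3))
print({k:(v if np.ndim(v)==0 else 0) for k,v in camera_info("wrist").items()})
ci=camera_info("wrist"); T=np.array(ci["world_to_cam"]); print(-T[:3,:3].T@T[:3,3]-r.get_tool_pos(),T[:3,:3].round(2).tolist())
E
```

```text
scraperA ((609.6875, 247.13258361816406), (26.126203536987305, 92.33949279785156), 1.7938967943191528)
scraperB ((712.5527954101562, 351.1852111816406), (37.89992904663086, 91.8819808959961), 85.77608489990234)
large ((624.1248779296875, -211.9449462890625), (65.76018524169922, 65.56864929199219), 62.7098388671875)
plate ((578.948486328125, 5.5791168212890625), (152.84877014160156, 158.79823303222656), 86.3223876953125)
rack ((433.8161926269531, 299.7989501953125), (111.14678955078125, 77.5372314453125), 1.9058781862258911)
tin [[0.782 0.111 0.015]]
brk [[ 0.791 -0.112  0.015]]
hamhead [[ 0.63  -0.438  0.015]]
rackc [[0.428 0.298 0.015]]
chipA [[0.612 0.04  0.015]]
chipB [[ 0.593 -0.009  0.015]]
chipC [[0.544 0.029 0.015]]
{'vertical_fov': 65.80026706661893, 'cx': 283.32887231121873, 'cy': 208.77140661293868, 'k1': -0.06782862502583378, 'world_to_cam': 0}
[-0.067826    0.02194848  0.16210833] [[0.31, 0.95, -0.0], [-0.92, 0.3, -0.26], [-0.25, 0.08, 0.96]]
```

View pics/crop1.png

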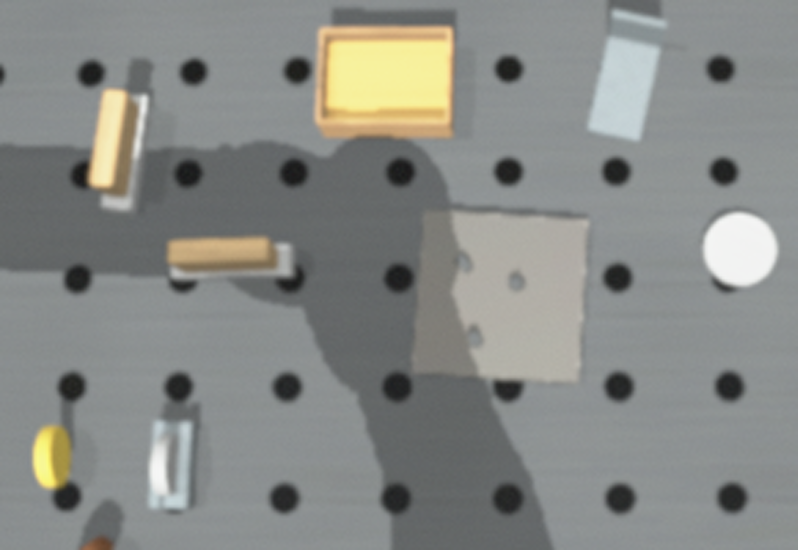

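Crop: the scraper meant is at crop pixel (220,255), with a second block at (120,145) further left. The grey small disc stands in its rack at (170,460). The chips on the plate are at (463,262), (517,280) and (475,335). Now I pick up the scraper.

```bash
cat >> h.py <<'E'
PI=np.pi
def go(p,yaw): r.move_to(p,[PI,0,yaw])
def st(): print("t",round(r.get_time(),2),"p",np.round(r.get_tool_pos(),4),"F",np.round(r.get_ft_force(),1),"w",round(r.get_grip_width(),4))
E
python3 - <<'E'
from h import *
d=np.radians(1.8)
best=None
for y in (PI/2+d,-PI/2+d):
    q=ik([.611,.247,.13],[PI,0,y]); print(y,None if q is None else np.round(q,2))
    if q is not None and (best is None or abs(q[6])<abs(best[1][6])): best=(y,q)
y=best[0]
go([.611,.247,.13],y); r.move_l([.611,.247,.038],feed=.12); st()
eoat.grab(40); st()
r.move_l([.611,.247,.12],feed=.15); st()
print("yaw",y); save("w1",grab_frame("wrist"))
E
```

```text
1.6022122533307945 [-0.76  0.49  0.42  1.5  -0.21  1.2  -0.28]
-1.5393804002589986 [ 0.33  0.82 -1.25  1.43  0.78  1.44  2.25]
t 3.01 p [0.6116 0.2472 0.0389] F [-0.2  0.3  0.1] w 0.087
t 4.08 p [0.6113 0.247  0.0382] F [ 2.5  1.1 -0.3] w 0.0214
t 4.78 p [0.6102 0.2469 0.1188] F [-0.4  0.8 -3.8] w 0.0219
yaw 1.6022122533307945
```

View pics/w1.png

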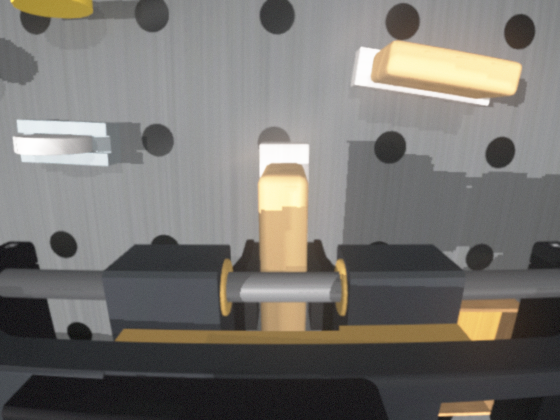

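The wrist view shows the scraper held square in the jaws. The decoy block (440,75) and the rack (60,145) are untouched. Now the scraping pass.

```bash
python3 - <<'E'
from h import *
yaw=1.602-np.radians(5.4); c=np.array([.579,.0056]); a=np.radians(-3.6)
R=np.array([[np.cos(a),-np.sin(a)],[np.sin(a),np.cos(a)]])
W=lambda x,y,z: [*(c+R@[x,y]),z]
go(W(.066,.014,.13),yaw); r.move_l(W(.066,.014,.056),feed=.1); st()
z=.053; F0=r.get_ft_force()[2]
while z>.042:
    r.move_l(W(.066,.014,z),feed=.03)
    if r.get_ft_force()[2]-F0>6: break
    z-=.001
r.dwell(.15); st(); print(z)
r.move_l(W(-.092,.014,z),feed=.07); st()
r.move_l(W(-.092,.014,.14),feed=.15); st()
g=grab_frame("top"); np.save("top1",g); save("top1",cv2.resize(g[130:290,180:400],(770,560),interpolation=cv2.INTER_CUBIC))
E
```

```text
t 6.65 p [0.6463 0.0154 0.0567] F [ 0.8 -0.  -2.6] w 0.0217
t 8.05 p [0.6462 0.0153 0.0499] F [-2.7 -1.1  6.2] w 0.0214
0.048999999999999995
t 10.46 p [0.4879 0.0253 0.0488] F [-0.3  0.1 -2.7] w 0.0215
t 11.22 p [0.4875 0.0253 0.1392] F [ 0.3 -1.4 -3.4] w 0.0216
```

View pics/top1.png

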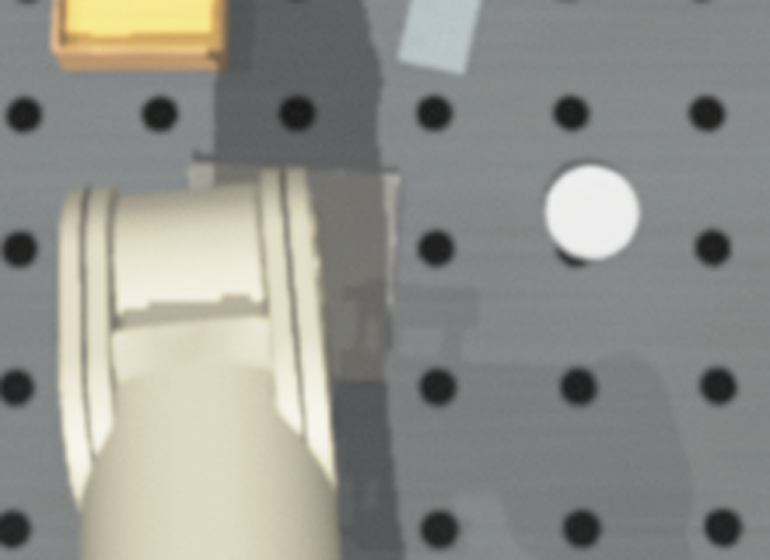

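The arm hides most of the plate. I set the scraper aside, then look at the plate from the wrist.

```bash
python3 - <<'E'
from h import *
y=1.602
go([.62,.25,.12],y); r.move_l([.62,.25,.041],feed=.12); r.move_l([.62,.25,.0375],feed=.03); st()
eoat.gripper_open(); r.move_l([.62,.25,.13],feed=.2); st()
go([.579,-.08,.22],PI/2); st()
g=grab_frame("wrist"); ci=camera_info("wrist"); np.save("w2",g); save("w2",g)
import json; json.dump({k:np.array(v).tolist() for k,v in ci.items()},open("w2.json","w"))
g=grab_frame("top"); np.save("top2",g)
print(proj([[.579,.0056,.012],[.579,.0056,0],[.624,-.212,.012]],ci))
E
```

```text
t 13.37 p [0.6203 0.2502 0.038 ] F [ 0.3  0.2 -2.7] w 0.0221
t 15.23 p [0.6196 0.2499 0.1293] F [-0.6  0.  -0.9] w 0.087
t 16.53 p [ 0.5793 -0.078   0.2193] F [ 0.2 -0.3  0. ] w 0.0867
[[282.73603727 109.43389977]
 [282.76890423 109.77961114]
 [317.81290112 288.36946097]]
```

View pics/w2.png

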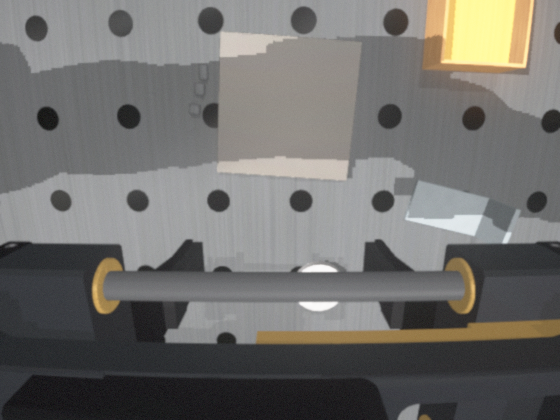

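The plate is clean. The three chips lie off its near edge at (203,72), (200,90) and (194,108), about 15 mm outside it. Next I measure the plate centre, then look at the large disc from near, pick it and place it.

```bash
cat >> h.py <<'E'
def blob(g,mask,near,ci,z):
    """largest contour of mask within 110 px of near -> world xy minAreaRect, minEnclosingCircle (mm)"""
    q=np.zeros(mask.shape,np.uint8); u,v=map(int,near); q[max(0,v-110):v+110,max(0,u-110):u+110]=1
    cs,_=cv2.findContours((mask*q).astype(np.uint8),cv2.RETR_EXTERNAL,cv2.CHAIN_APPROX_NONE)
    k=max(cs,key=cv2.contourArea); W=(ray(k[:,0],ci,z)[:,:2]*1000).astype(np.float32)
    return cv2.minAreaRect(W),cv2.fitEllipse(W)
def place(p,z0,z1,f=4):
    """slow descent until the contact force rises"""
    F0=r.get_ft_force()[2]; z=z0
    while z>z1:
        z-=.001; r.move_l([p[0],p[1],z],feed=.03)
        if r.get_ft_force()[2]-F0>f: break
    st()
E
python3 - <<'E'
from h import *
import json
ci={k:np.array(v) for k,v in json.load(open("w2.json")).items()}; g=np.load("w2.npy")
m=(g[...,0].astype(int)-g[...,2]>6)&(np.arange(420)[:,None]<200)
m=cv2.morphologyEx(m.astype(np.uint8),cv2.MORPH_OPEN,np.ones((5,5)))
print("plate wrist",blob(g,m,(283,110),ci,.012)[0])
chips=ray([[203,72],[200,90],[194,108]],ci,.005); print(chips.round(3))
go([.624,-.305,.2],PI/2)
ci=camera_info("wrist"); g=grab_frame("wrist"); np.save("w3",g); save("w3",g)
near=proj([.624,-.212,.012],ci)[0]
print(near,"large",blob(g,g.min(2)>200,near,ci,.012)[1], r.get_tool_pos(), r.get_time())
E
```

```text
plate wrist ((582.8538208007812, 6.2375030517578125), (150.1625213623047, 149.48670959472656), 86.29707336425781)
[[0.492 0.046 0.005]
 [0.487 0.027 0.005]
 [0.48  0.008 0.005]]
[281.88702697 101.63877327] large ((625.1552734375, -211.57408142089844), (64.7686538696289, 65.25534057617188), 159.357421875) [ 0.62508962 -0.30234657  0.2002225 ] 17.6
```

```bash
python3 - <<'E'
from h import *
L=[.625,-.2117]; P=[.582,.006]; yp=PI/2-np.radians(3.7)
r.move_l([*L,.06],feed=.25); r.move_l([*L,.003],feed=.1); r.dwell(.2); st()
eoat.grab(40); p0=r.get_tool_pos(); st()
r.move_l([*L,.06],feed=.2); st()
go([*P,.06],PI/2); r.dwell(.2); st()
place(P,p0[2]+.016,p0[2]+.008)
eoat.gripper_open(); r.move_l([*P,.08],feed=.2)
go([P[0],P[1]-.085,.2],PI/2); r.dwell(.3)
ci=camera_info("wrist"); g=grab_frame("wrist"); np.save("w4",g); save("w4",g)
near=proj([*P,.024],ci)[0]
print(near,"large",blob(g,g.min(2)>190,near,ci,.024)[1])
m=(g[...,0].astype(int)-g[...,2]>6)&(np.arange(420)[:,None]<220)|(g.min(2)>190)
m=cv2.morphologyEx(m.astype(np.uint8),cv2.MORPH_OPEN,np.ones((5,5)))
print("plate",blob(g,m,near,ci,.012)[0],r.get_time())
for yaw in (0,.3,.6): print([ik([.5,.17,.1],[PI,0,yaw]) is not None])
E
```

```text
t 19.34 p [ 0.6252 -0.2118  0.0032] F [0.6 0.3 0.4] w 0.087
t 19.88 p [ 0.625  -0.2117  0.003 ] F [-0.2 -0.2  0.4] w 0.0647
t 20.31 p [ 0.6251 -0.2116  0.0601] F [ 0.5  0.9 -4.2] w 0.065
t 21.4 p [0.5822 0.0043 0.0599] F [ 0.4 -1.  -3.1] w 0.0648
t 23.95 p [0.582  0.006  0.0149] F [-4.5 -0.   9.9] w 0.0648
[283.23306616 107.54814423] large ((582.7637939453125, 6.32802677154541), (63.15138244628906, 63.2503547668457), 70.69764709472656)
plate ((582.8817138671875, 6.159400939941406), (149.92132568359375, 149.7679901123047), 86.05110931396484) 26.1333
[True]
[True]
[True]
```

View pics/w4.png

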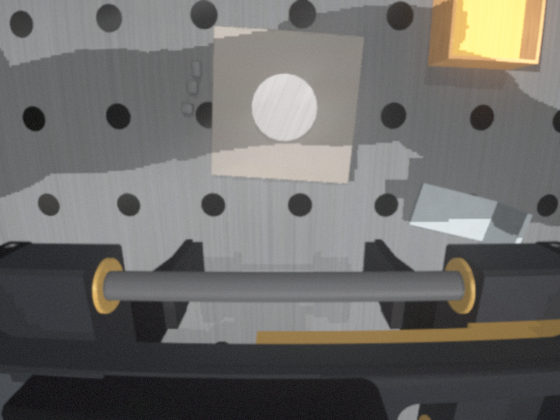

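The large disc is at (284,107), within 0.3 mm of the plate centre by both measures. Next is a near look at the rack.

```bash
python3 - <<'E'
from h import *
go([.432,.2,.2],PI/2); r.dwell(.3)
ci=camera_info("wrist"); g=grab_frame("wrist"); np.save("w5",g); save("w5",g)
import json; json.dump({k:np.array(v).tolist() for k,v in ci.items()},open("w5.json","w"))
print(proj([[.43,.299,.023],[.43,.299,.059]],ci),r.get_time())
for p in (50,60,65,70):
    a=np.arctan2(.18,.48); tz=np.array([np.sin(np.radians(p))*np.cos(a),np.sin(np.radians(p))*np.sin(a),-np.cos(np.radians(p))])
    c=np.array([.48,.18,.022]); print(p,[None if (q:=ik(c+.0065*tz+[0,0,h],[PI,-np.radians(p),a])) is None else np.round(q,2) for h in (0,.1)])
E
```

```text
[[279.99100541  91.66774588]
 [279.57254505  88.22004236]] 27.6917
50 [None, None]
60 [None, None]
65 [None, None]
70 [None, None]
```

View pics/w5.png

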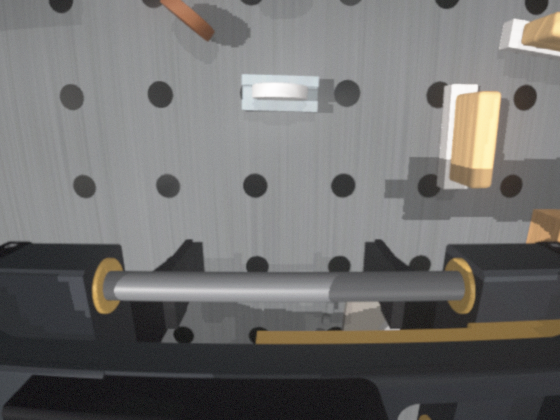

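Rack at (280,92) with the grey disc upright in its slot, edges along world x. The brown decoy is at (190,15) and the scraper set aside is at (470,137). The tilt pose failed IK, so I search for a feasible one.

```bash
python3 - <<'E'
from h import *
import json
ci={k:np.array(v) for k,v in json.load(open("w5.json")).items()}
W=ray([[243,74],[319,76],[318,111],[242,111]],ci,.023); print("rack",W.mean(0),np.degrees(np.arctan2(*(W[1]-W[0])[1::-1])))
q0=np.array(r.get_joints()); print(np.round(q0,2))
from collections import Counter
for p in (30,40,50,60,70):
  for (x,y) in ((.45,.2),(.55,.18),(.6,-.2),(.7,-.2),(.45,-.2),(.7,.2),(.5,-.3)):
    ok=[]
    for d in range(0,360,30):
      a=np.radians(d); P=np.radians(p); tz=np.array([np.sin(P)*np.cos(a),np.sin(P)*np.sin(a),-np.cos(P)])
      for s in (1,-1):   # camera up / camera down
        yaw=a if s==1 else a+PI
        q=ik(np.array([x,y,.025])+.0065*tz,[PI,-s*P,(yaw+PI)%(2*PI)-PI])
        if q is not None: ok.append((d,s))
    if ok: print(p,(x,y),ok)
E
```

```text
rack [0.43049655 0.29766143 0.023     ] -1.57080050953756
[-1.22 -0.01  0.7   1.9   0.01  1.25 -0.53]
30 (0.45, 0.2) [(0, -1), (60, 1), (60, -1), (90, 1), (90, -1), (120, 1), (120, -1), (150, 1), (150, -1), (180, 1), (180, -1), (210, 1), (210, -1), (240, 1), (240, -1), (270, 1), (270, -1), (300, 1), (300, -1), (330, 1), (330, -1)]
30 (0.55, 0.18) [(0, 1), (0, -1), (30, 1), (30, -1), (60, 1), (60, -1), (90, 1), (90, -1), (120, 1), (120, -1), (150, 1), (150, -1), (180, 1), (180, -1), (210, 1), (210, -1), (240, 1), (240, -1), (270, 1), (270, -1), (300, 1), (300, -1), (330, 1), (330, -1)]
30 (0.6, -0.2) [(0, 1), (0, -1), (30, 1), (30, -1), (60, 1), (60, -1), (90, 1), (90, -1), (120, 1), (120, -1), (150, 1), (150, -1), (180, 1), (180, -1), (210, 1), (210, -1), (240, 1), (240, -1), (270, 1), (270, -1), (300, 1), (300, -1), (330, 1), (330, -1)]
30 (0.7, -0.2) [(0, 1), (0, -1), (30, 1), (30, -1), (60, 1), (60, -1), (90, 1), (90, -1), (120, 1), (120, -1), (150, 1), (150, -1), (180, 1), (180, -1), (210, 1), (210, -1), (240, 1), (240, -1), (270, 1), (270, -1), (300, 1), (300, -1), (330, 1), (33
[... 5658 characters left out ...]
 (330, 1), (330, -1)]
70 (0.7, -0.2) [(0, 1), (0, -1), (30, 1), (30, -1), (60, 1), (60, -1), (90, 1), (90, -1), (240, 1), (240, -1), (270, 1), (270, -1), (300, 1), (300, -1), (330, 1), (330, -1)]
70 (0.45, -0.2) [(30, 1), (30, -1), (60, 1), (60, -1), (90, 1), (90, -1), (120, 1), (120, -1), (210, 1), (210, -1), (240, 1), (240, -1), (270, 1), (270, -1)]
70 (0.7, 0.2) [(0, 1), (0, -1), (30, 1), (30, -1), (60, 1), (60, -1), (90, 1), (90, -1), (120, 1), (120, -1), (270, 1), (270, -1), (300, 1), (300, -1), (330, 1), (330, -1)]
70 (0.5, -0.3) [(0, 1), (0, -1), (30, 1), (30, -1), (60, 1), (60, -1), (90, 1), (90, -1), (210, 1), (210, -1), (240, 1), (240, -1), (270, 1), (270, -1), (300, 1), (300, -1)]
```

```bash
cat > s.py <<'E'
from h import *
P=np.radians(60); y=PI/2-.027
C=[.4305,.2977]
go([*C,.11],y); r.move_l([*C,.0255],feed=.1); r.dwell(.15); st()
eoat.grab(40); st()
r.move_l([*C,.13],feed=.15); st()
tz=np.array([0,np.sin(P),-np.cos(P)]); o=[PI,-P,PI/2]
D=np.array([.44,.19,0])+.0065*tz
r.move_to([D[0],D[1],.1],o); r.move_l([D[0],D[1],.025],feed=.12); st()
place(D,.0225,.012,3)
eoat.gripper_open(); r.dwell(.2); st()
p=r.get_tool_pos(); r.move_l(p-.06*tz,feed=.15); r.move_l(p-.06*tz+[0,0,.08],feed=.25)
go([.44,.105,.2],PI/2); r.dwell(.3)
ci=camera_info("wrist"); g=grab_frame("wrist"); np.save("w6",g); save("w6",g)
near=proj([.44,.19,.012],ci)[0]; print(near,blob(g,g.min(2)>190,near,ci,.012)[1],r.get_time())
E
python3 s.py
```

```text
t 29.43 p [0.4308 0.2981 0.0261] F [-0.1 -1.  -0.3] w 0.0873
t 30.11 p [0.4301 0.2978 0.0255] F [-2.8  0.6  2.9] w 0.0534
t 30.96 p [0.4301 0.2974 0.1291] F [-0.7 -0.1 -1.9] w 0.0527
t 33.56 p [0.4402 0.1958 0.0254] F [-0.2  0.2 -1.1] w 0.053
t 35.83 p [0.4401 0.1955 0.0138] F [-1.1 -4.1  5.2] w 0.0532
t 36.88 p [0.44   0.1956 0.0135] F [-0.2  0.6 -0.2] w 0.0869
[283.00768706 106.85941514] ((440.6316223144531, 184.10055541992188), (53.56224822998047, 54.010684967041016), 1.4145833253860474) 39.3667
```

View pics/w6.png

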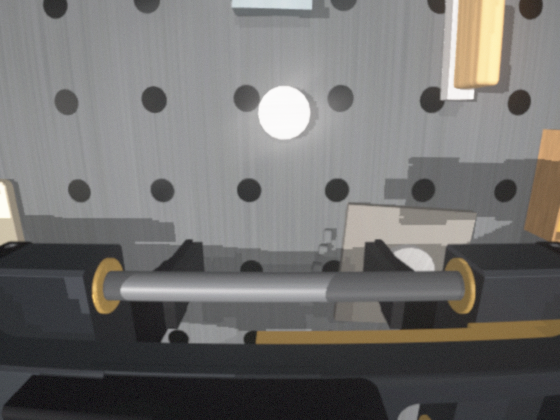

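The small disc lies flat at (284,112). The fitted size is 54 mm, centre (0.4406, 0.1841). Now I regrasp it and stack it.

```bash
cat > s2.py <<'E'
from h import *
L=[.4404,.1841]; P=[.582,.006]
r.move_l([*L,.06],feed=.25); r.move_l([*L,.003],feed=.1); r.dwell(.2); st()
eoat.grab(40); p0=r.get_tool_pos(); st()
r.move_l([*L,.08],feed=.2); st()
go([*P,.08],PI/2); r.move_l([*P,.045],feed=.1); r.dwell(.3); st()
place(P,p0[2]+.027,p0[2]+.020)
eoat.gripper_open(); r.move_l([*P,.1],feed=.2)
go([P[0],P[1]-.085,.2],PI/2); r.dwell(.3)
ci=camera_info("wrist"); g=grab_frame("wrist"); np.save("w7",g); save("w7",cv2.resize(g[:230,150:420],None,fx=2.5,fy=2.5,interpolation=cv2.INTER_CUBIC))
print(proj([[.582,.006,.036]],ci),r.get_time())
E
python3 s2.py
```

```text
t 41.08 p [0.4409 0.1843 0.0037] F [ 1.1 -0.2  0.9] w 0.0874
t 41.77 p [0.4404 0.1841 0.003 ] F [ 0.1 -0.  -0.5] w 0.0525
t 42.3 p [0.4401 0.1838 0.0793] F [-0.3 -0.8 -1.1] w 0.0526
t 44.01 p [0.5823 0.006  0.0455] F [-0.5 -0.2 -2.4] w 0.0528
t 45.44 p [0.5821 0.006  0.027 ] F [-4.2  0.5  9.5] w 0.0528
[[283.2998006  107.32078639]] 47.7583
```

View pics/w7.png

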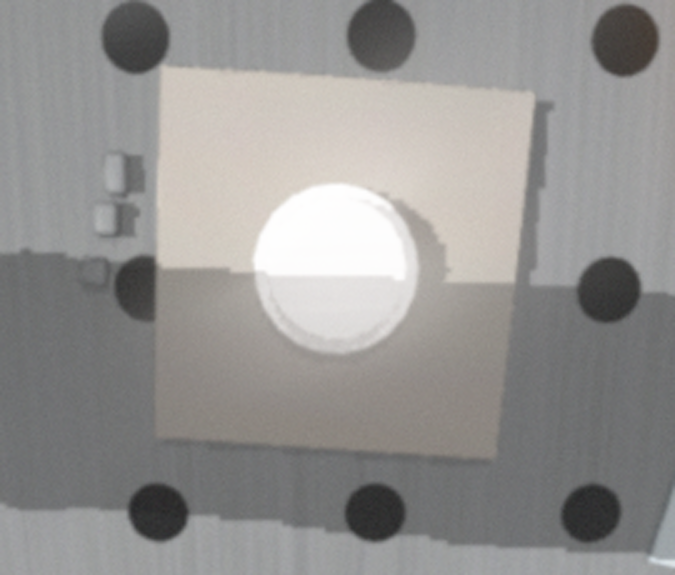

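The stack looks concentric, centred at crop (336,268), with the chips clear to the left. I check the small disc's centring with a contrast-stretched crop and expected outlines.

```bash
python3 - <<'E'
from h import *
ci=camera_info("wrist"); g=np.load("w7.npy").astype(float)
t=np.linspace(0,2*PI,200); cir=lambda c,R,z: np.c_[c[0]+R*np.cos(t),c[1]+R*np.sin(t),0*t+z]
print("large",blob(g,g.min(2)>175,(283,107),ci,.024)[1])
x0,y0,S=240,65,8
im=cv2.resize(g[y0:y0+72,x0:x0+90],None,fx=S,fy=S,interpolation=cv2.INTER_LINEAR)
im=np.clip((im-170)*3,0,255).astype(np.uint8).copy()
for c,R,z,col in (((.5828,.0063),.033,.024,(0,255,0)),((.5828,.0063),.027,.036,(255,0,0))):
    uv=((proj(cir(c,R,z),ci)-[x0,y0]+.5)*S).astype(np.int32); cv2.polylines(im,[uv],True,col,1)
save("chk",im)
E
```

```text
large ((581.6840209960938, 35.8693733215332), (106.1472396850586, 151.15036010742188), 90.07573699951172)
```

View pics/chk.png

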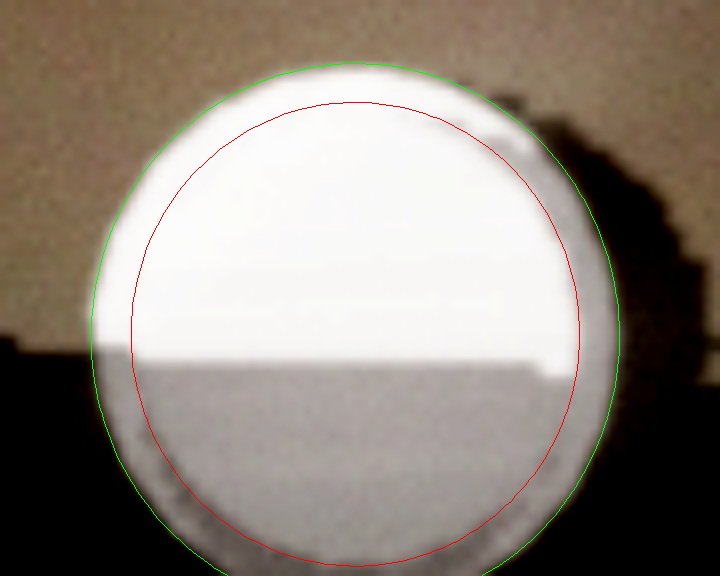

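The predicted outlines (large green, small red) fall on the observed edges to within about 1 mm. The numeric blob fit this time picked up lit plate (106 x 151 mm), so I discard it. Handing in.

```bash
python3 - <<'E'
from h import *
st(); close_job()
E
```

```text
t 47.76 p [ 0.5818 -0.0783  0.1992] F [-0.1 -0.3  0.2] w 0.0871
the job is handed in; nothing more can be done
```

I handed the job in at 47.8 s of the 72 s allowed. The plate is scraped clean and both discs are stacked on its centre; no verdict was reported.

**What I did:**
- I took the right-hand scraper, pressed it onto the plate (the force rose about 9 N) and swept all three chips off the near edge in one pass.
- I then set the scraper aside on the table at about (0.62, 0.25).
- I placed the large disc on the plate centre.
- I lifted the small disc from the rack by its rim, tilted it 60°, let it drop flat on the table, then regrasped it and stacked it on the large disc.

**What the last checks showed:**
- **Large disc:** a fit right after placing put it within about 0.3 mm of the plate centre.
- **Small disc:** in the final picture its edges match the expected outline to about 1 mm.
- **Chips:** they measured about 15 mm or more outside the plate edge after scraping, and the final picture shows them still clear of it.
- **Scraper:** it stood on the table, well clear of the plate, when last seen in the small-disc picture.

**What disagreed:**
- The final numeric fit of the large disc failed because it picked up lit plate around the disc, so I relied on the outline overlay instead.
- The top camera put the plate centre about 4 mm from the wrist view. I used the wrist view, because its fitted plate size came out at 150 mm.

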